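Shut the centrifuge and start the spin

ROBOT

A 7-joint arm with a two-finger parallel gripper is mounted at the origin on the work surface. World frame = base frame: x ahead of the robot, y to its left, z up, the work surface at z = 0. Lengths are in mm, angles in rad, forces in N, time in s.
With the tool pointing down it reaches from about 425 to 800 mm from the base axis. Payload 8.3 kg.
Tool frame: the origin (TCP) lies midway between the tips of the shut fingers; the grasp point (between the pads) lies 19 mm behind it; y points along the fingers, z is the direction in which the jaws open and shut, and the axes are right-handed (so a half turn about y gives the same grasp; the last joint's range is limited). The gripper opens to 85 mm and grips with 20 to 120 N. Pads are 22 mm wide; open, the fingers measure 114 mm over their backs; the gripper's body (76 mm by 85 mm) begins 54 mm behind the grasp point. The pads swing forward as they close: fully open they stand 13 mm farther back than shut.
Start: joints at [1.277, 0.383, 0.016, 1.37, -0.006, 1.388, -0.046], TCP at [143.012, -608.4, 231.279] pointing down, gripper open.
Joint ranges: [-2.95, 2.95], [-0.25, 2.06], [-1.52, 1.56], [0.18, 2.33], [-1.44, 4.58], [0.02, 2.06], [-3.01, 3.01]. Speed limits (rad/s): [2.39, 2.39, 3.01, 3.01, 3.14, 3.14, 3.14].

INTERFACE

Orientations are given as [roll, pitch, yaw] about the fixed x, y, z axes, in that order (R = Rz(yaw) Ry(pitch) Rx(roll)).
In Python, from station import robot gives the robot as it stands.
- The arm moves only by the tool servo_tool, never from a script. Its argument "moves" is a list of rows, each an object of numbers: "fingers": the opening in per cent of the stroke, from 0 (shut) to 100 (fully open); "x", "y", "z": the shift along the tool's x, y, z in units of 30 mm (1.0 is 30 mm); "rx", "ry", "rz": the turn, a rotation vector about the tool's x, y, z in units of 6 degrees (1.0 is 6 degrees). In form: [{"fingers": .., "x": .., "y": .., "z": .., "rx": .., "ry": .., "rz": ..}, ...]. A call has 1 to 10 rows; each row is the pose to reach, as a shift and turn from the pose measured when the call began, along the tool's axes at that moment; what a row does not reach only later rows make up. A row lasts 1/8 s, in which the tool goes at most 62.5 mm and 10.7 degrees, less where a joint would pass 70% of its speed; a pose out of reach is approached as far as the arm can. A call with a gripper value outside its range is refused whole. The fingers move at their own pace and stop on an object; "force" is the grip in N (left out, the last holds). Time passes only in rows, so rows that repeat a pose let the fingers close. It gives the time, the measured TCP pose, the force and the opening at its end, in the units of the state.
- robot.read_state(): the state, without advancing time (a new reading comes with each control period).
- robot.camera(name): name is "scene" or "top" or "wrist"; returns the picture (384x512x3 uint8, blue, green, red); there is no depth.
- robot.camera_params(name): a dict with "fx", "fy", "cx", "cy" (pixels), "view" (4x4, takes a point from world to camera coordinates). Camera axes: x right, y up, looking along -z (the intrinsics and any distortion apply to the point x, -y, -z); pixel columns grow to the right and rows downward; lengths in mm; the calibration is good to about 2 mm. The wrist camera is an equidistant fisheye: a pixel r from the principal point sees the ray r / f radians off the axis. A picture is of the moment at which its call begins: read the wrist's pose just before it. camera_params takes no time and is no camera call; for the wrist camera it gives the pose at the moment of the call.
- robot.job_done(): hands the job in, once; it reports no verdict.
The state is a dict: "time": time; "q": joint angles; "joint_vel": joint speeds; "effort": joint torques, N m; "tcp_pos": TCP position; "tool_rot": TCP orientation; "contact_force": force on the tool from outside, world axes, zero at the start; "moment": the same for the moment, N m; "width": finger opening in mm.
Only numpy, scipy, OpenCV 4.12 (cv2) and the standard library are available. Lean on these libraries where they do the work, as an engineer would, in place of code of your own. Each camera call takes 0.05 s, during which the arm holds its last target. There are 200 camera calls.

TASK

The blood samples are loaded in the microcentrifuge on the examination table. With your fingertips gently push its open lid down until it is fully shut (do not slam it), then lightly press the green start key down, let it come up again, and draw back. Leave the red, yellow and blue keys and everything else on the table alone, and do not lift or carry anything.

Things in the scene. Friction and masses are not known exactly. Their poses are not given: they have to be found in the camera images.
- centrifuge: White microcentrifuge, fixed, 250 deep (x) x 226 wide (y) x 104 mm to the rim. Origin: centre of its underside; z up; front (operator's side) is -x, roughly towards the robot. Its top's front 83 mm is a panel rising at 18.6 degrees from 76 to 104 mm, with a display and below it four keys in a row: red at y +66, yellow +22, green -22, blue -66 mm. Behind the panel: rotor chamber and lid
- lid (a joint): Angle of the lid about its hinge (rad): 0 is fully shut, where it meets a stop; at the start it stands open at 0.75 to 1.1; 1.4 is its open stop. The stiff hinge keeps it at any angle; about 1 to 2 N square to its front part closes it
- lid_hinge (a point): Middle of the lid's hinge axis (the axis lies along the centrifuge's y), at centrifuge x = +118 mm, 104.5 mm above the table, at the rear. The lid is a white slab 163 long x 212 wide x 14 mm thick, with its underside on the hinge axis; shut, it lies level on the rim and reaches from the hinge forward to the upper end of the panel
- lid_front (a point): Point on the lid's outer face (its top when shut), 15 mm in from the middle of its free edge; in lid axes 148 mm from the hinge axis and 14 mm above the lid's underside. Its frame turns with the lid: z is the outward normal of the outer face, x points to the hinge, y along the free edge
- start_key_top (a point): Centre of the top face of the green round start key, 21 mm across, standing 8 mm proud of the panel. z is the key's axis, outward: upright but tilted 18.6 degrees to the centrifuge's front, like the panel
- start_key (a joint): Travel of the green key (m): 0 released, 0.005 fully down; a spring returns it. It begins to move at about 1.2 N, is fully down at 4 N and then meets a hard stop
- stop_key_top (a point): Centre of the top face of the red stop key, same size and tilt as the green key. Not to be pressed
- stop_key (a joint): Travel of the red key (m), as for the green key; must stay near 0
- pulse_key_top (a point): Centre of the top face of the yellow pulse key, same size and tilt as the green key. Not to be pressed
- pulse_key (a joint): Travel of the yellow key (m), as for the green key; must stay near 0
- release_key_top (a point): Centre of the top face of the blue release key, same size and tilt as the green key. Not to be pressed
- release_key (a joint): Travel of the blue key (m), as for the green key; must stay near 0
- tube_rack: Loose blue rack of capped blood tubes, 150 x 60 x 96 mm high, origin at the centre of its underside, long side along its x; stands at the +y side of the centrifuge. Leave alone
- wash_bottle: Loose white squeeze bottle with a blue cap and bent spout, 64 mm across, 190 mm high, spout out to 65 mm from its axis along its -x; origin at the centre of its underside; at the -y side. Leave alone
- pill_bottle: Loose amber pill bottle with a white cap, 44 mm across, 75 mm high; origin at the centre of its underside; at the -y side. Leave alone
- specimen_jar: Loose white specimen jar with an orange cap, 56 mm across, 70 mm high; origin at the centre of its underside; at the -y side. Leave alone
- bandage_roll: Loose teal bandage roll standing on end, 72 mm across, 50 mm high; origin at the centre of its underside; by the front corner at the +y side. Leave alone
- thermometer: Loose white digital thermometer, about 130 x 22 x 11 mm, lying on the table in front of the centrifuge, long side along its x; origin on its underside, near its middle. Leave alone

How it is judged (in metres and radians):
On the way, in this order (a step that is already met when the one before it is completed fails the run):
1. the lid is pushed fully shut (value of joint lid below 0.03 rad and value of joint start_key below 0.0015 m), for 0.1 s.
2. with the lid shut, the green start key is pressed down at least 3 of its 5 mm (value of joint lid below 0.03 rad and value of joint start_key above 0.003 m), for 0.05 s.
At the end, for the whole second after the job is handed in: the lid is fully shut (within 0.03 rad), the green key is up again (within 1 mm), the other keys are up, and every loose thing stands where it stood (within 12 mm) and upright (value of joint lid below 0.03 rad and value of joint each of start_key, stop_key, pulse_key, release_key below 0.001 m and distance of each of tube_rack, wash_bottle, pill_bottle, specimen_jar, bandage_roll, thermometer from where it was at the start of the episode below 0.012 m and angle between each of tube_rack, wash_bottle, pill_bottle, specimen_jar, bandage_roll, thermometer's own z axis and vertical below 0.1 rad); the robot touches nothing.
It fails at once if the red, yellow or blue key is pressed (1.5 mm) (value of joint any of stop_key, pulse_key, release_key above 0.0015 m).
It fails at once if the green key is pressed (1.5 mm) while the lid is still open (0.06 rad) (value of joint lid above 0.06 rad and value of joint start_key above 0.0015 m).
It fails at once if the lid is slammed (closing faster than 3 rad/s) or lifted farther open (past 1.25 rad) (velocity of joint lid below -3 rad/s or value of joint lid above 1.25 rad).
It fails at once if the green key is pressed hard (over 25 N), or any part of the centrifuge is pushed hard (over 40 N) ((value of joint start_key above 0.001 m and contact force between the fingers and centrifuge above 25 N) or contact force between the arm and centrifuge above 40 N).
It fails at once if a loose thing on the table is moved, lifted or knocked (20 mm) (distance of any of tube_rack, wash_bottle, pill_bottle, specimen_jar, bandage_roll, thermometer from where it was at the start of the episode above 0.02 m).
It also fails if it takes over 45 s, if anything falls off the work surface, if the arm or the gripper's body presses on something with over 40 N, if the wrist force passes 120 N, or if a joint passes its speed limit or range.

## Working session

There is one attempt and no reset: what is moved stays moved. The work goes in short steps, Python scripts to look and compute and a tool call to move; the robot and the scene stay as the last step left them, time stands still between calls to the robot, and variables do not carry over. Pictures are saved under pics/ and viewed, on a budget of 10 in all, crops included, one or two more only if the job needs it, and the job is handed in when it is done.

Besides the shell and the picture viewer there is one more tool, called after "Emit:" as name(argument=value, ...), one argument or row to a line, values as JSON. servo_tool: Moves the arm, as the interface text tells. Its arguments: {"type":"object","properties":{"moves":{"type":"array","items":{"type":"object","properties":{"fingers":{"type":"number"},"x":{"type":"number"},"y":{"type":"number"},"z":{"type":"number"},"rx":{"type":"number"},"ry":{"type":"number"},"rz":{"type":"number"}}}},"force":{"type":"number"}},"required":["moves"]}

```bash
mkdir -p pics; ls
python3 - <<'E'
from station import robot
import cv2,numpy as np
s=robot.read_state();print({k:np.round(v,3).tolist() for k,v in s.items()})
for n in("scene","top"):
    im=robot.camera(n);cv2.imwrite(f"pics/{n}0.png",im)
    p=robot.camera_params(n);print(n,{k:np.round(v,3).tolist() for k,v in p.items()})
E
```

```text
pics
{'time': 0.0, 'q': [1.277, 0.384, 0.016, 1.371, -0.006, 1.388, -0.047], 'joint_vel': [0.0, -0.001, -0.001, -0.002, -0.001, 0.0, -0.0], 'effort': [-0.0, -62.76, 0.844, -37.182, 0.016, 0.014, -0.0], 'tcp_pos': [142.895, -607.928, 230.273], 'tool_rot': [-1.573, -0.0, -2.911], 'contact_force': [0.788, -0.085, -0.236], 'moment': [0.029, 0.006, -0.0], 'width': 85.494}
scene {'fx': 441.985, 'fy': 441.985, 'cx': 253.897, 'cy': 190.738, 'view': [[0.06, 0.998, -0.016, -65.342], [-0.768, 0.056, 0.639, 370.729], [0.638, -0.027, 0.769, -1483.523], [0.0, 0.0, 0.0, 1.0]]}
top {'fx': 389.232, 'fy': 389.232, 'cx': 260.248, 'cy': 188.891, 'view': [[-0.025, -0.999, -0.02, 32.99], [0.996, -0.026, 0.081, -572.303], [-0.081, -0.018, 0.997, -1021.505], [0.0, 0.0, 0.0, 1.0]]}
```

View pics/scene0.png

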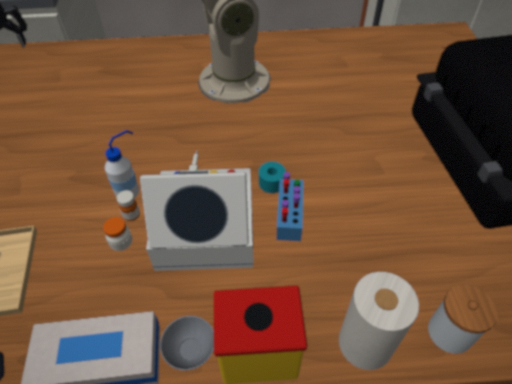

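View pics/top0.png

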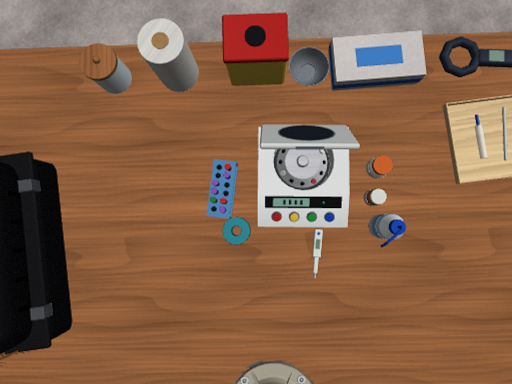

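The top view shows the keys at about (277,216), (294,217), (312,217) and (329,217), from red to blue. The open lid spans rows 125–148, and the panel's front edge is at row ~226. The scene view, from behind, shows the lid's free edge from (140,176) to (250,170).

```bash
cat > h.py <<'E'
import cv2,numpy as np
from station import robot
def ray(n,uv,p=None):
    p=p or robot.camera_params(n);V=np.array(p["view"]);R=V[:3,:3];C=-R.T@V[:3,3]
    x=(uv[0]-p["cx"])/p["fx"];y=(uv[1]-p["cy"])/p["fy"]
    d=R.T@np.array([x,-y,-1]);return C,d/np.linalg.norm(d)
def plane(n,uv,z):
    C,d=ray(n,uv);return C+d*(z-C[2])/d[2]
def mask(im,lo,hi):return cv2.inRange(cv2.cvtColor(im,cv2.COLOR_BGR2HSV),lo,hi)
def proj(n,P):
    p=robot.camera_params(n);V=np.array(p["view"]);c=V[:3,:3]@np.array(P)+V[:3,3]
    return [p["cx"]+p["fx"]*c[0]/-c[2],p["cy"]-p["fy"]*c[1]/-c[2]]
E
python3 - <<'E'
from h import *
im=cv2.imread("pics/top0.png")
K={}
for n,lo,hi in(("red",(0,110,80),(8,255,255)),("yellow",(15,100,100),(32,255,255)),("green",(40,90,50),(85,255,255)),("blue",(100,130,60),(130,255,255))):
    m=mask(im[208:225,265:340],lo,hi);k,_,st,ce=cv2.connectedComponentsWithStats(m)
    i=1+np.argmax(st[1:,4]);K[n]=ce[i]+[265,208];print(n,K[n].round(2),st[i],plane("top",K[n],93).round(1))
for z in(84,93,100):print(z,np.linalg.norm(plane("top",K["red"],z)-plane("top",K["blue"],z)))
a=cv2.resize(im[110:240,245:375],None,fx=4.5,fy=4.5,interpolation=cv2.INTER_CUBIC)
s=cv2.imread("pics/scene0.png")[150:280,125:270];b=cv2.resize(s,None,fx=4.5,fy=4.5,interpolation=cv2.INTER_CUBIC)
cv2.imwrite("pics/crT.png",a);cv2.imwrite("pics/crS.png",b)
E
```

```text
red [276.   216.44] [ 8  5  7  8 45] [497.5 -20.4  93. ]
yellow [293.79 216.51] [25  5  9  8 57] [496.2 -64.5  93. ]
green [311.5  216.71] [43  5  8  8 56] [ 494.6 -108.4   93. ]
blue [329.07 216.8 ] [60  5  9  8 54] [ 493.3 -151.9   93. ]
84 132.8655670864544
93 131.64634381659178
100 130.69805905114305
```

View pics/crT.png

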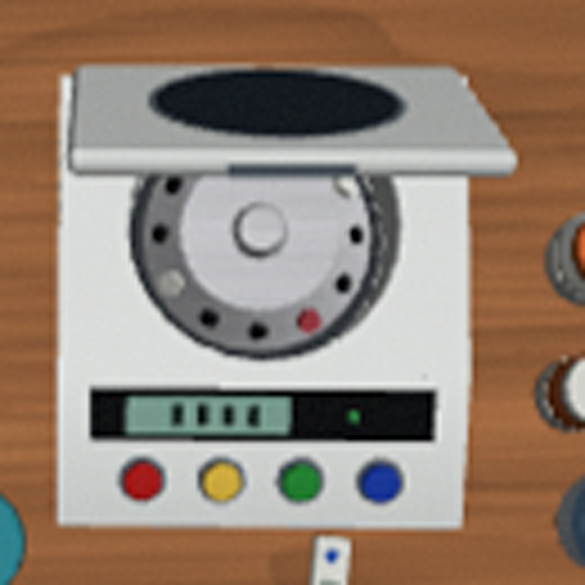

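View pics/crS.png

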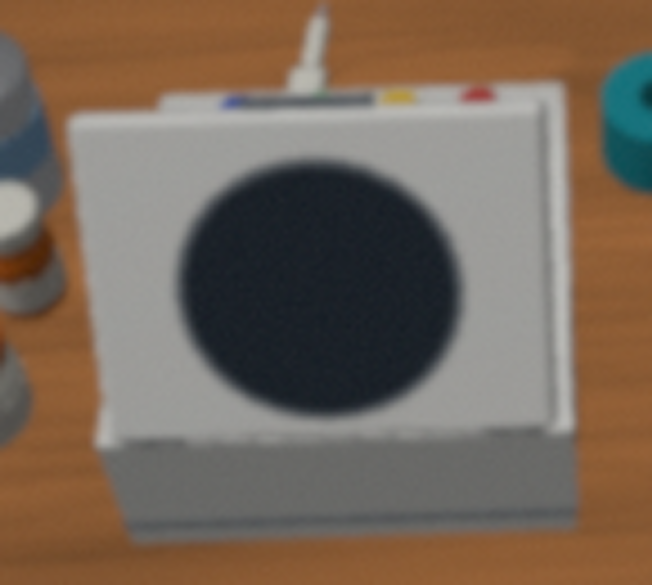

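The crops give the machine's front edge at crop (58,525)–(462,527). The lid's outer free edge is at crop (72,150)–(515,152) in the top view and (70,117)–(538,105) in the scene view.

Run:
```python
from h import *
T=lambda x,y:(245+x/4.5-.4,110+y/4.5-.4)
S=lambda x,y:(125+x/4.5-.4,150+y/4.5-.4)
f=[plane("top",T(*c),76) for c in((58,525),(462,527))];print("front",np.round(f,1),np.linalg.norm(f[0]-f[1]))
K={"red":(276,216.44),"yellow":(293.79,216.51),"green":(311.5,216.71),"blue":(329.07,216.8)}
P={k:plane("top",v,93) for k,v in K.items()}
d=P["red"]-P["blue"];yaw=np.arctan2(-d[0],d[1]);print("yaw",yaw)
X=np.array([np.cos(yaw),np.sin(yaw),0]);Y=np.array([-X[1],X[0],0])
# rear bottom edge z=0 in scene and rear rim z=104
for z,cs in((0,((135,543),(575,527))),(104,((100,447),(575,432)))):
    r=[plane("scene",S(*c),z) for c in cs];print("rear",z,np.round(r,1),np.linalg.norm(r[0]-r[1]))
fm=(f[0]+f[1])/2; c=fm+X*125;c[2]=0;km=sum(P.values())/4
print("centre from front",c,"keys mid",km,"key x,y rel",(km-c)@X,(km-c)@Y)
def tri(a,b):
    (C1,d1),(C2,d2)=ray("top",a),ray("scene",b)
    s=np.linalg.lstsq(np.stack([d1,-d2],1),C2-C1,rcond=None)[0];p,q=C1+s[0]*d1,C2+s[1]*d2
    return (p+q)/2,np.linalg.norm(p-q)
A,ea=tri(T(72,150),S(538,105));B,eb=tri(T(515,152),S(70,117))
M=(A+B)/2;H=c+X*118+[0,0,104.5];r=M-H
print("lid edge",A,ea,B,eb,np.linalg.norm(A-B));print("rel hinge",r@X,r@Y,r[2],"rad",np.hypot(r@X,r[2]),"expect",np.hypot(163,14),"angle",np.arctan2(r[2],-r@X)-np.arctan2(14,163),"H",H)
```

```text
front [[ 474.    26.8   76. ]
 [ 467.4 -199.3   76. ]] 226.1287812962769
yaw -0.0315612893764247
rear 0 [[ 708.2 -208.3   -0. ]
 [ 714.6   18.7    0. ]] 227.12225760339388
rear 104 [[ 715.9 -204.6  104. ]
 [ 723.4   20.1  104. ]] 224.88146827212012
centre from front [595.66267446 -90.1793301    0.        ] keys mid [495.42446775 -86.31758338  93.        ] key x,y rel -100.31014793944722 0.6967016533700057
lid edge [651.04377756  10.95443475 256.00396514] 0.14242834589218056 [ 643.89126844 -194.19263233  257.23823077] 1.095604446586479 205.2754270033239
rel hinge -66.1755177015476 0.19570471695585612 152.1210979552227 rad 165.8916139718048 expect 163.6001222493431 angle 1.0747911742562444 H [713.60390856 -93.90294398 104.5       ]
```

```bash
cat >> h.py <<'E'
from scipy.spatial.transform import Rotation as Ro
YAW=-0.031;X=np.array([np.cos(YAW),np.sin(YAW),0]);Z=np.array([0,0,1.])
H=np.array([713,-93.9,104.5]);KEY=np.array([494.6,-108.4,92.5])
def Rt(tilt): # tool pointing along -n, n tilted by tilt towards the front
    return Ro.from_matrix(Ro.from_rotvec([0,0,YAW]).as_matrix()@Ro.from_rotvec([0,-tilt,0]).as_matrix()@np.array([[-1,0,0],[0,0,-1],[0,-1,0.]]).T.T)
def units(P,R,st=None):
    s=st or robot.read_state();c=Ro.from_euler("xyz",s["tool_rot"])
    return np.round(c.inv().apply(np.array(P)-s["tcp_pos"])/30,2),np.round((c.inv()*R).as_rotvec()/np.radians(6),2)
def lidpt(a,d=0,h=11): # TCP for touching the outer face at lid_front, d mm off it
    return H+X*(-148*np.cos(a)+(14+d)*np.sin(a)+h)+Z*(148*np.sin(a)+(14+d)*np.cos(a))
E
python3 - <<'E'
from h import *
print(Rt(0).as_matrix().round(2),Rt(.325).as_matrix().round(2))
for P in([430,-430,340],[*lidpt(1.07,25)[:2],340],lidpt(1.07,25)):print(np.round(P),*units(P,Rt(0)))
E
```

```text
[[-1.    0.   -0.03]
 [ 0.03  0.   -1.  ]
 [ 0.   -1.   -0.  ]] [[-0.95  0.32 -0.03]
 [ 0.03 -0.01 -1.  ]
 [-0.32 -0.95  0.  ]]
[ 430 -430  340] [-10.67  -3.65  -3.59] [0.02 2.5  0.  ]
[687. -93. 340.] [-21.59  -3.63 -12.56] [0.02 2.5  0.  ]
[687. -93. 253.] [-21.59  -0.73 -12.56] [0.02 2.5  0.  ]
```

Emit:
servo_tool(
  moves=[
    {"fingers":0,"x":-2,"y":-1.5,"z":-0.6,"ry":0.5},
    {"fingers":0,"x":-4,"y":-2.5,"z":-1.3,"ry":1},
    {"fingers":0,"x":-6,"y":-3.65,"z":-2,"ry":1.5},
    {"fingers":0,"x":-8,"y":-3.65,"z":-2.7,"ry":2},
    {"fingers":0,"x":-10,"y":-3.65,"z":-3.4,"ry":2.5},
    {"fingers":0,"x":-11.5,"y":-3.65,"z":-4.6,"ry":2.5},
    {"fingers":0,"x":-13,"y":-3.65,"z":-5.8,"ry":2.5},
    {"fingers":0,"x":-14.5,"y":-3.65,"z":-7,"ry":2.5},
    {"fingers":0,"x":-16,"y":-3.65,"z":-8.2,"ry":2.5},
    {"fingers":0,"x":-17.5,"y":-3.65,"z":-9.4,"ry":2.5},
  ],
)

```text
invalid input
```

Run:
```python
from h import *
for P in([*lidpt(1.07,25)[:2],340],lidpt(1.07,25)):print(np.round(P),*units(P,Rt(0)))
```

```text
[687. -93. 340.] [-21.59  -3.63 -12.56] [0.02 2.5  0.  ]
[687. -93. 253.] [-21.59  -0.73 -12.56] [0.02 2.5  0.  ]
```

Emit:
servo_tool(
  moves=[
    {"fingers":0,"x":-2,"y":-1.5,"z":-0.6,"rx":0,"ry":0.5,"rz":0},
    {"fingers":0,"x":-4,"y":-2.5,"z":-1.3,"rx":0,"ry":1,"rz":0},
    {"fingers":0,"x":-6,"y":-3.65,"z":-2,"rx":0,"ry":1.5,"rz":0},
    {"fingers":0,"x":-8,"y":-3.65,"z":-2.7,"rx":0,"ry":2,"rz":0},
    {"fingers":0,"x":-10,"y":-3.65,"z":-3.4,"rx":0,"ry":2.5,"rz":0},
    {"fingers":0,"x":-11.5,"y":-3.65,"z":-4.6,"rx":0,"ry":2.5,"rz":0},
    {"fingers":0,"x":-13,"y":-3.65,"z":-5.8,"rx":0,"ry":2.5,"rz":0},
    {"fingers":0,"x":-14.5,"y":-3.65,"z":-7,"rx":0,"ry":2.5,"rz":0},
    {"fingers":0,"x":-16,"y":-3.65,"z":-8.2,"rx":0,"ry":2.5,"rz":0},
    {"fingers":0,"x":-17.5,"y":-3.65,"z":-9.4,"rx":0,"ry":2.5,"rz":0},
  ],
  force=20,
)

```text
time: 1.35
tcp_pos: [587.0, -216.1, 340.0]
tool_rot: [-1.573, -0.001, 3.11]
contact_force: [0.4, -0.5, 0.0]
width: -0.0
```

Run:
```python
from h import *
for P in([*lidpt(1.07,25)[:2],340],lidpt(1.07,25)):print(np.round(P),*units(P,Rt(0)))
```

```text
[687. -93. 340.] [-3.21  0.   -4.2 ] [ 0.02 -0.    0.01]
[687. -93. 253.] [-3.21  2.9  -4.2 ] [ 0.02 -0.    0.01]
```

Emit:
servo_tool(
  moves=[
    {"fingers":0,"x":-1.1,"y":0,"z":-1.4,"rx":0,"ry":0,"rz":0},
    {"fingers":0,"x":-2.2,"y":0,"z":-2.8,"rx":0,"ry":0,"rz":0},
    {"fingers":0,"x":-3.2,"y":0,"z":-4.2,"rx":0,"ry":0,"rz":0},
    {"fingers":0,"x":-3.2,"y":1.2,"z":-4.2,"rx":0,"ry":0,"rz":0},
    {"fingers":0,"x":-3.2,"y":2.4,"z":-4.2,"rx":0,"ry":0,"rz":0},
    {"fingers":0,"x":-3.2,"y":2.9,"z":-4.2,"rx":0,"ry":0,"rz":0},
    {"fingers":0,"x":-3.2,"y":2.9,"z":-4.2,"rx":0,"ry":0,"rz":0},
  ],
)

```text
time: 2.22
tcp_pos: [686.3, -93.3, 252.2]
tool_rot: [-1.573, -0.003, 3.11]
contact_force: [-0.1, -0.1, 0.9]
width: -0.1
```

Run:
```python
from h import *
s=robot.read_state();print(s["contact_force"])
a=robot.camera("top");b=robot.camera("scene")
a=cv2.resize(a[90:240,235:385],None,fx=2.6,fy=2.6);b=cv2.resize(b[90:240,115:265],None,fx=2.6,fy=2.6)
cv2.imwrite("pics/near.png",np.hstack([a,b]))
for A in(1.07,1.0,.9,.8,.7,.6,.5,.4,.3,.2,.1,0):print(A,*units(lidpt(A,0),Rt(0)))
```

```text
[-0.07808997 -0.1235373   0.86432559]
1.07 [ 0.74  0.46 -0.  ] [ 0.02 -0.01 -0.01]
1.0 [ 1.05  0.61 -0.  ] [ 0.02 -0.01 -0.01]
0.9 [ 1.48  0.85 -0.  ] [ 0.02 -0.01 -0.01]
0.8 [ 1.88  1.14 -0.  ] [ 0.02 -0.01 -0.01]
0.7 [ 2.25  1.47 -0.  ] [ 0.02 -0.01 -0.01]
0.6 [ 2.59  1.84 -0.  ] [ 0.02 -0.01 -0.01]
0.5 [2.89 2.23 0.  ] [ 0.02 -0.01 -0.01]
0.4 [3.14 2.66 0.  ] [ 0.02 -0.01 -0.01]
0.3 [3.36 3.1  0.  ] [ 0.02 -0.01 -0.01]
0.2 [3.52 3.57 0.  ] [ 0.02 -0.01 -0.01]
0.1 [3.64 4.05 0.  ] [ 0.02 -0.01 -0.01]
0 [3.72 4.54 0.  ] [ 0.02 -0.01 -0.01]
```

View pics/near.png

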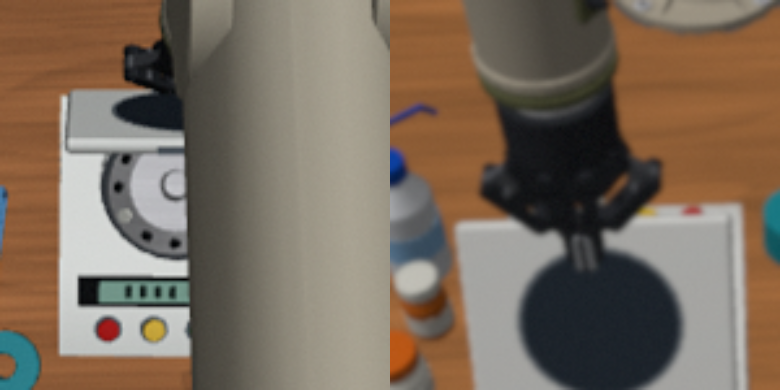

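The fingers hang clear behind the lid's upper face, mid-width, at about (585,260) in the picture. I'll start the arc push.

Emit:
servo_tool(
  moves=[
    {"fingers":0,"x":0.4,"y":0.25,"z":0,"rx":0,"ry":0,"rz":0},
    {"fingers":0,"x":0.74,"y":0.46,"z":0,"rx":0,"ry":0,"rz":0},
    {"fingers":0,"x":1.05,"y":0.61,"z":0,"rx":0,"ry":0,"rz":0},
    {"fingers":0,"x":1.27,"y":0.73,"z":0,"rx":0,"ry":0,"rz":0},
    {"fingers":0,"x":1.48,"y":0.85,"z":0,"rx":0,"ry":0,"rz":0},
    {"fingers":0,"x":1.68,"y":0.99,"z":0,"rx":0,"ry":0,"rz":0},
    {"fingers":0,"x":1.88,"y":1.14,"z":0,"rx":0,"ry":0,"rz":0},
  ],
)

```text
time: 3.2
tcp_pos: [630.7, -91.4, 220.4]
tool_rot: [-1.572, 0.001, 3.11]
contact_force: [-0.1, -0.4, 1.7]
width: 0.0
```

Run:
```python
from h import *
print(robot.read_state()["contact_force"])
for A in(.75,.7,.65,.6,.5,.4,.3,.2,.15,.1,0):print(A,*units(lidpt(A,0),Rt(0)))
```

```text
[-0.09301282 -0.36799518  1.72473419]
0.75 [ 0.18  0.16 -0.  ] [ 0.02 -0.01 -0.01]
0.7 [ 0.36  0.33 -0.  ] [ 0.02 -0.01 -0.01]
0.65 [ 0.53  0.51 -0.  ] [ 0.02 -0.01 -0.01]
0.6 [ 0.7   0.69 -0.  ] [ 0.02 -0.01 -0.01]
0.5 [0.99 1.09 0.  ] [ 0.02 -0.01 -0.01]
0.4 [1.25 1.51 0.  ] [ 0.02 -0.01 -0.01]
0.3 [1.46 1.96 0.  ] [ 0.02 -0.01 -0.01]
0.2 [1.63 2.42 0.  ] [ 0.02 -0.01 -0.01]
0.15 [1.7  2.66 0.  ] [ 0.02 -0.01 -0.01]
0.1 [1.75 2.91 0.  ] [ 0.02 -0.01 -0.01]
0 [1.82 3.4  0.01] [ 0.02 -0.01 -0.01]
```

Run:
```python
from h import *
b=robot.camera("scene");cv2.imwrite("pics/mid.png",cv2.resize(b[120:280,105:275],None,fx=3.5,fy=3.5))
```

```text
(no output)
```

View pics/mid.png

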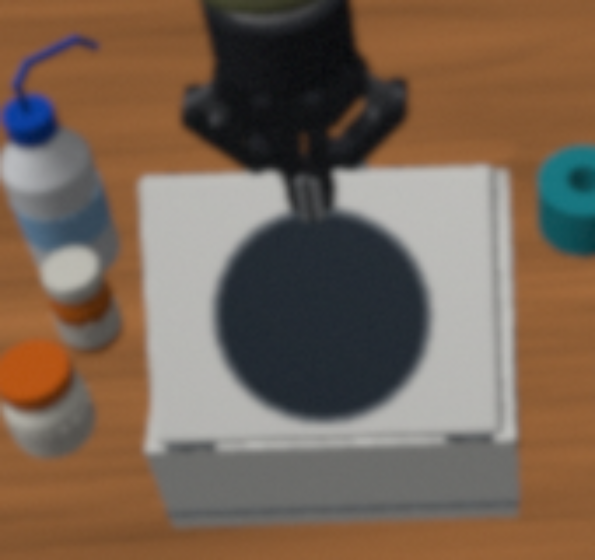

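The lid has followed: its front edge now hides the keys, and the fingertips rest about 20–25 mm in from the edge at (310,215). I'll continue along the arc.

Emit:
servo_tool(
  moves=[
    {"fingers":0,"x":0.18,"y":0.16,"z":0,"rx":0,"ry":0,"rz":0},
    {"fingers":0,"x":0.36,"y":0.33,"z":0,"rx":0,"ry":0,"rz":0},
    {"fingers":0,"x":0.53,"y":0.51,"z":0,"rx":0,"ry":0,"rz":0},
    {"fingers":0,"x":0.7,"y":0.69,"z":0,"rx":0,"ry":0,"rz":0},
    {"fingers":0,"x":0.85,"y":0.89,"z":0,"rx":0,"ry":0,"rz":0},
    {"fingers":0,"x":0.99,"y":1.09,"z":0,"rx":0,"ry":0,"rz":0},
    {"fingers":0,"x":1.12,"y":1.3,"z":0,"rx":0,"ry":0,"rz":0},
    {"fingers":0,"x":1.25,"y":1.51,"z":0,"rx":0,"ry":0,"rz":0},
    {"fingers":0,"x":1.36,"y":1.73,"z":0,"rx":0,"ry":0,"rz":0},
    {"fingers":0,"x":1.46,"y":1.96,"z":0,"rx":0,"ry":0,"rz":0},
  ],
)

```text
time: 4.5
tcp_pos: [585.8, -89.9, 160.4]
tool_rot: [-1.572, -0.0, 3.11]
contact_force: [-0.5, -0.6, 0.9]
width: -0.2
```

Run:
```python
from h import *
print(robot.read_state()["contact_force"])
for A in(.25,.2,.15,.1,.05,.02,0):print(A,*units(lidpt(A,0),Rt(0)))
```

```text
[-0.49209656 -0.58920835  0.93684944]
0.25 [0.06 0.19 0.  ] [ 0.02 -0.01  0.  ]
0.2 [0.13 0.43 0.  ] [ 0.02 -0.01  0.  ]
0.15 [0.2  0.66 0.  ] [ 0.02 -0.01  0.  ]
0.1 [0.25 0.91 0.  ] [ 0.02 -0.01  0.  ]
0.05 [0.29 1.15 0.  ] [ 0.02 -0.01  0.  ]
0.02 [0.31 1.3  0.  ] [ 0.02 -0.01  0.  ]
0 [0.32 1.4  0.  ] [ 0.02 -0.01  0.  ]
```

Emit:
servo_tool(
  moves=[
    {"fingers":0,"x":0.06,"y":0.2,"z":0,"rx":0,"ry":0,"rz":0},
    {"fingers":0,"x":0.13,"y":0.42,"z":0,"rx":0,"ry":0,"rz":0},
    {"fingers":0,"x":0.2,"y":0.66,"z":0,"rx":0,"ry":0,"rz":0},
    {"fingers":0,"x":0.25,"y":0.9,"z":0,"rx":0,"ry":0,"rz":0},
    {"fingers":0,"x":0.28,"y":1.05,"z":0,"rx":0,"ry":0,"rz":0},
    {"fingers":0,"x":0.29,"y":1.18,"z":0,"rx":0,"ry":0,"rz":0},
    {"fingers":0,"x":0.3,"y":1.28,"z":0,"rx":0,"ry":0,"rz":0},
    {"fingers":0,"x":0.3,"y":1.36,"z":0,"rx":0,"ry":0,"rz":0},
    {"fingers":0,"x":0.3,"y":1.36,"z":0,"rx":0,"ry":0,"rz":0},
  ],
)

```text
time: 5.62
tcp_pos: [576.8, -89.5, 119.4]
tool_rot: [-1.573, -0.001, 3.11]
contact_force: [-0.1, -0.1, 0.1]
width: -0.1
```

Emit:
servo_tool(
  moves=[
    {"fingers":0,"x":0,"y":0.02,"z":0,"rx":0,"ry":0,"rz":0},
    {"fingers":0,"x":0,"y":0.04,"z":0,"rx":0,"ry":0,"rz":0},
    {"fingers":0,"x":0,"y":0.04,"z":0,"rx":0,"ry":0,"rz":0},
  ],
)

```text
time: 6.0
tcp_pos: [577.0, -89.5, 118.6]
tool_rot: [-1.572, -0.0, 3.11]
contact_force: [-1.7, -0.7, 5.0]
width: 0.1
```

Emit:
servo_tool(
  moves=[
    {"fingers":0,"x":0,"y":0.015,"z":0,"rx":0,"ry":0,"rz":0},
    {"fingers":0,"x":0,"y":0.025,"z":0,"rx":0,"ry":0,"rz":0},
    {"fingers":0,"x":0,"y":0.025,"z":0,"rx":0,"ry":0,"rz":0},
  ],
)

```text
time: 6.38
tcp_pos: [577.0, -89.5, 118.6]
tool_rot: [-1.572, 0.0, 3.11]
contact_force: [-3.5, 0.7, 8.2]
width: 0.0
```

Run:
```python
from h import *
R=Rt(.325);n=-R.as_matrix()[:,1];up=[0,0,60]
tcp=np.array(robot.read_state()["tcp_pos"])
print(n,*units(tcp+up,R),*units(KEY+n*30,R))
```

```text
[-0.31915537  0.00989699  0.94765073] [-0. -2. -0.] [ 0.01 -0.01  3.1 ] [ 3.04 -0.08  0.72] [ 0.01 -0.01  3.1 ]
```

The lid is at its stop: the height stayed at 118.6 mm while the force rose from 5 to 8 N. Next I'll lift, tilt to match the key's axis, and hover over the green key.

Emit:
servo_tool(
  moves=[
    {"fingers":0,"x":0,"y":-0.7,"z":0,"rx":0,"ry":0,"rz":0},
    {"fingers":0,"x":0,"y":-2,"z":0,"rx":0,"ry":0,"rz":0},
    {"fingers":0,"x":0.8,"y":-2,"z":0.2,"rx":0,"ry":0,"rz":0.8},
    {"fingers":0,"x":1.6,"y":-2,"z":0.4,"rx":0,"ry":0,"rz":1.6},
    {"fingers":0,"x":2.5,"y":-2,"z":0.6,"rx":0,"ry":0,"rz":2.4},
    {"fingers":0,"x":3.36,"y":-2,"z":0.72,"rx":0,"ry":0,"rz":3.1},
    {"fingers":0,"x":3.36,"y":-1.03,"z":0.72,"rx":0,"ry":0,"rz":3.1},
    {"fingers":0,"x":3.36,"y":-1.03,"z":0.72,"rx":0,"ry":0,"rz":3.1},
  ],
)

```text
time: 7.38
tcp_pos: [473.9, -107.7, 147.9]
tool_rot: [-1.573, 0.322, 3.109]
contact_force: [0.1, 0.4, -0.2]
width: 0.4
```

Run:
```python
from h import *
R=Rt(.325);n=-R.as_matrix()[:,1]
p=robot.camera_params("wrist");s=robot.read_state();w=robot.camera("wrist");b=robot.camera("scene")
print(s["tcp_pos"],s["contact_force"],*units(KEY+n*4,R))
cv2.imwrite("pics/wr.png",w);cv2.imwrite("pics/sc2.png",cv2.resize(b[120:280,105:275],None,fx=2.4,fy=2.4))
h=384;cv2.imwrite("pics/both.png",np.hstack([cv2.resize(w,(420,315)),cv2.resize(b[140:270,115:272],(380,315))]))
# predicted pixels of key tops in wrist (fisheye), and green by mask
V=np.array(p["view"])
def fp(P):
    c=V[:3,:3]@P+V[:3,3];v=np.array([c[0],-c[1],-c[2]]);r=np.hypot(v[0],v[1]);t=np.arctan2(r,v[2]);return np.array([p["cx"]+p["fx"]*t*v[0]/r,p["cy"]+p["fy"]*t*v[1]/r])
Yv=np.array([-X[1],X[0],0])
for i,k in enumerate(("red","yellow","green","blue")):print(k,fp(KEY+Yv*(88-44*i)).round(1))
for k,lo,hi in(("red",(0,110,70),(8,255,255)),("yellow",(15,100,90),(32,255,255)),("green",(45,90,40),(80,255,255)),("blue",(105,130,50),(130,255,255))):
    q,_,st,ce=cv2.connectedComponentsWithStats(mask(w,lo,hi));o=np.argsort(-st[1:,4])[:2]+1
    for i in o:print(k,ce[i].round(1),st[i])
```

```text
[ 473.86202679 -107.74501707  147.87258633] [ 0.14230028  0.38141343 -0.22289988] [0.02 1.88 0.  ] [ 0.01 -0.01  0.  ]
red [141.  210.2]
yellow [196.2 210.7]
green [255.9 210.9]
blue [315.7 210.7]
red [142.9 209.5] [131 197  25  26 495]
red [40.5 77.4] [ 30  68  27  20 287]
yellow [197.4 210.1] [184 197  28  28 603]
yellow [  5.  155.5] [  0 155  11   2  11]
green [256.3 210.5] [243 197  28  28 621]
green [  5.8 163.5] [  0 156  14  16 182]
blue [502.6 239.1] [491 217  21  45 762]
blue [315.2 210.4] [302 197  27  27 562]
```

View pics/both.png

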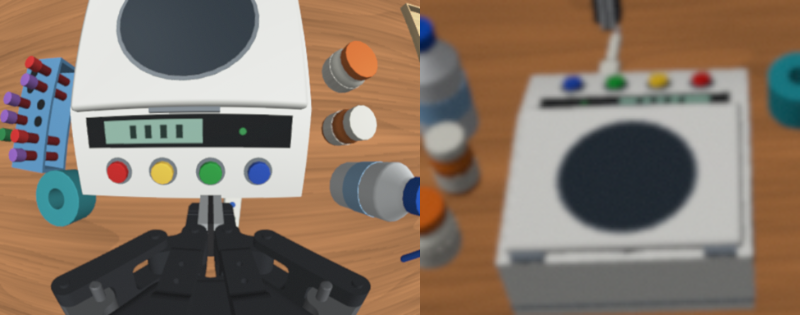

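The wrist view shows the lid shut and the keys where predicted (green at 256.3,210.5 measured against 255.9,210.9 predicted). The scene view confirms the lid is flat. I'll descend to just above the key.

Emit:
servo_tool(
  moves=[
    {"fingers":0,"x":0.02,"y":0.7,"z":0,"rx":0,"ry":0,"rz":0},
    {"fingers":0,"x":0.02,"y":1.4,"z":0,"rx":0,"ry":0,"rz":0},
    {"fingers":0,"x":0.02,"y":1.75,"z":0,"rx":0,"ry":0,"rz":0},
    {"fingers":0,"x":0.02,"y":1.88,"z":0,"rx":0,"ry":0,"rz":0},
    {"fingers":0,"x":0.02,"y":1.95,"z":0,"rx":0,"ry":0,"rz":0},
    {"fingers":0,"x":0.02,"y":1.95,"z":0,"rx":0,"ry":0,"rz":0},
  ],
)

```text
time: 8.22
tcp_pos: [494.4, -108.3, 94.9]
tool_rot: [-1.572, 0.326, 3.11]
contact_force: [0.6, 0.3, 0.3]
width: -0.4
```

Emit:
servo_tool(
  moves=[
    {"fingers":0,"x":0,"y":0.03,"z":0,"rx":0,"ry":0,"rz":0},
    {"fingers":0,"x":0,"y":0.06,"z":0,"rx":0,"ry":0,"rz":0},
    {"fingers":0,"x":0,"y":0.09,"z":0,"rx":0,"ry":0,"rz":0},
    {"fingers":0,"x":0,"y":0.09,"z":0,"rx":0,"ry":0,"rz":0},
  ],
)

```text
time: 8.72
tcp_pos: [495.4, -108.5, 92.4]
tool_rot: [-1.572, 0.326, 3.11]
contact_force: [-1.8, -0.6, 1.8]
width: 0.2
```

Emit:
servo_tool(
  moves=[
    {"fingers":0,"x":0,"y":0.03,"z":0,"rx":0,"ry":0,"rz":0},
    {"fingers":0,"x":0,"y":0.06,"z":0,"rx":0,"ry":0,"rz":0},
    {"fingers":0,"x":0,"y":0.06,"z":0,"rx":0,"ry":0,"rz":0},
  ],
)

```text
time: 9.1
tcp_pos: [496.0, -108.5, 90.7]
tool_rot: [-1.572, 0.326, 3.11]
contact_force: [-1.5, -0.8, 1.9]
width: -0.0
```

Emit:
servo_tool(
  moves=[
    {"fingers":0,"x":0,"y":0.03,"z":0,"rx":0,"ry":0,"rz":0},
    {"fingers":0,"x":0,"y":0.06,"z":0,"rx":0,"ry":0,"rz":0},
    {"fingers":0,"x":0,"y":0.06,"z":0,"rx":0,"ry":0,"rz":0},
  ],
)

```text
time: 9.48
tcp_pos: [496.6, -108.5, 89.0]
tool_rot: [-1.572, 0.326, 3.11]
contact_force: [-1.9, -0.9, 2.7]
width: 0.3
```

Emit:
servo_tool(
  moves=[
    {"fingers":0,"x":0,"y":0.02,"z":0,"rx":0,"ry":0,"rz":0},
    {"fingers":0,"x":0,"y":0.04,"z":0,"rx":0,"ry":0,"rz":0},
    {"fingers":0,"x":0,"y":0.04,"z":0,"rx":0,"ry":0,"rz":0},
  ],
)

```text
time: 9.85
tcp_pos: [496.9, -108.5, 88.3]
tool_rot: [-1.572, 0.326, 3.11]
contact_force: [-9.4, 1.0, 11.9]
width: -0.2
```

The force has jumped to about 14 N with almost no travel, so the key is at its hard stop. I'll back off along its axis.

Emit:
servo_tool(
  moves=[
    {"fingers":0,"x":0,"y":-0.1,"z":0,"rx":0,"ry":0,"rz":0},
    {"fingers":0,"x":0,"y":-0.4,"z":0,"rx":0,"ry":0,"rz":0},
    {"fingers":0,"x":0,"y":-1.4,"z":0,"rx":0,"ry":0,"rz":0},
    {"fingers":0,"x":0,"y":-2.5,"z":0,"rx":0,"ry":0,"rz":0},
    {"fingers":0,"x":0,"y":-3.5,"z":0,"rx":0,"ry":0,"rz":0},
    {"fingers":0,"x":0,"y":-3.5,"z":0,"rx":0,"ry":0,"rz":0},
  ],
)

```text
time: 10.6
tcp_pos: [464.2, -108.0, 190.5]
tool_rot: [-1.57, 0.33, 3.11]
contact_force: [0.0, -0.5, -0.1]
width: -0.2
```

Run:
```python
from h import *
s=robot.read_state();w=robot.camera("wrist");b=robot.camera("scene")
print(s["tcp_pos"],s["contact_force"])
cv2.imwrite("pics/end.png",np.hstack([cv2.resize(w,(420,315)),cv2.resize(b[140:270,115:272],(380,315))]))
# change of the loose things' pixels since the start (scene view)
a=cv2.imread("pics/scene0.png")
for k,box,lo,hi in(("orange cap",(210,255,95,140),(5,150,150),(14,255,255)),("blue cap",(140,165,100,125),(110,150,60),(130,255,255)),("teal",(155,200,250,290),(85,120,60),(97,255,255)),("rack",(170,245,270,310),(98,110,90),(112,255,255))):
    f=lambda i:np.argwhere(mask(i[box[0]:box[1],box[2]:box[3]],lo,hi)).mean(0)
    print(k,(f(b)-f(a)).round(2))
```

```text
[ 464.15514467 -107.9839906   190.54493902] [ 0.01676848 -0.45339855 -0.10604058]
orange cap [-0.14 -0.1 ]
blue cap [ 0.08 -0.07]
teal [0.11 0.01]
rack [0.47 0.01]
```

View pics/end.png

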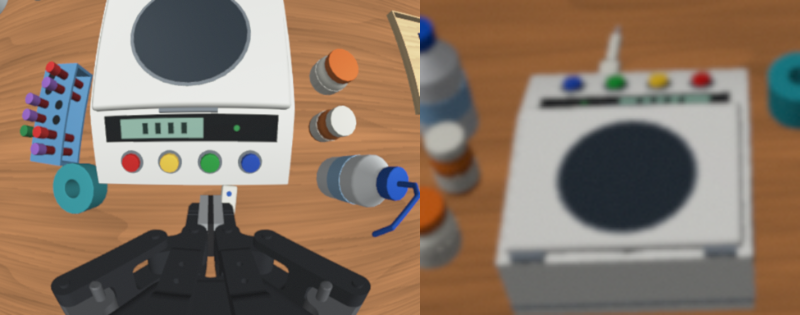

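The lid is flat, the keys are up, the bottles and rack haven't moved, and the hand is well clear with no contact. I'll hand the job in.

```bash
python3 -c "
from station import robot
print(robot.job_done())"
```

```text
the job is handed in; nothing more can be done
None
```

I pushed the lid shut along its hinge arc, pressed the green key along its tilted axis, drew back and handed the job in at about 10.7 s. No verdict was reported.

- **Lid:** at the end of the push the fingertips stayed at 118.6 mm while the force rose from 5 to 8 N. That matches the shut height of 118.5 mm, and the later pictures show the lid lying flat.
- **Green key:** it went down under about 2–3 N, then the force jumped to about 14 N with almost no further travel. I took that as its hard stop. That force is more than a light press, but under the 25 N limit.
- **After drawing back:** the contact force was about 0.5 N, which is within the sensor noise, and the tip was about 100 mm clear of the key. The last pictures show the keys up.
- **Loose things:** the specimen jar, wash bottle, bandage roll and tube rack moved less than 0.5 px in the scene view. I checked the pill bottle and thermometer only by eye; both looked undisturbed.

No check failed. The measured lid radius came out at 165.9 mm against the stated 163.6 mm. The machine's depth came out at 241–249 mm against 250 mm. Neither affected the result. The first move call was refused as invalid input, and no motion came of it. It went through once I filled in every field and gave a grip force.

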